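# Rock a locating block out of its drill jig and hold it clear

## Robot

A 6-joint arm with a two-finger parallel gripper is mounted at the origin on a cart in front of the work surface, level with it; the furniture and walls round the work are solid. World frame = base frame: x ahead of the robot, y to its left, z up, the work surface at z = 0. Lengths are in m, angles in rad, forces in N, time in s.
With the tool pointing down it reaches from about 0.275 to 0.725 m from the base axis. Payload 15.9 kg.
Tool frame: the origin (TCP) lies midway between the tips of the shut fingers; the grasp point (between the pads) lies ctrl.grip_depth behind it (ctrl.grip_depth is the distance from the TCP to the grasp point, in m); z points along the fingers, y is the line along which they close (so a half turn about z gives the same grasp; the last joint's range is limited). The gripper opens to 85 mm and grips with 20 to 120 N. Pads are 22 mm wide; open, the fingers measure 114 mm over their backs; the gripper's body (76 mm by 85 mm) begins 54 mm behind the grasp point. The pads swing forward as they close: fully open they stand 13 mm farther back than shut.
Start: joints at [1.103, 0.213, -0.034, 1.323, 0, 1.571], TCP at [0.225, 0.446, 0.231] pointing down, gripper open.
Joint ranges: [-2.98, 2.98], [-0.74, 1.72], [-1.14, 1.35], [-2.1, 2.04], [-1.57, 1.44], [-3.14, 3.14]. Speed limits (rad/s): [1.89, 1.89, 2.39, 2.57, 3.14, 3.14].

## Interface

Orientations are given as a unit quaternion [w, x, y, z].
In Python, from plant import ctrl, cams gives the robot as it stands. The module is installed in compiled form; this text tells all that it offers.
- The arm moves only by the tool drive_tool, never from a script. Its argument "rows" is a list that holds one entry, the list of rows, each a list of 5 numbers: the shift along the world's x, y, z in mm, then the turn about the world's z in rad, then the finger opening in mm, from 0 to 85.4. A call has 1 to 5 rows; each row is the pose to reach, as a shift and turn from the pose commanded when the call began; what a row does not reach only later rows make up. A row lasts 1/10 s, in which the tool goes at most 50 mm and 8.59 degrees, less where a joint would pass 70% of its speed; a pose out of reach is approached as far as the arm can. A call with a gripper value outside its range is refused whole. The fingers move at their own pace and stop on an object; "grip_force" is the grip in N (left out, the last holds). Time passes only in rows, so rows that repeat a pose let the fingers close. It gives the time, the measured TCP pose, the force, the opening and the grip force at its end, in the units of the state.
- ctrl.get_state(): the state, without advancing time (a new reading comes with each control period).
- cams.snapshot(name): name is "scene" or "top" or "wrist"; returns a dict with "color" (480x640x3 uint8, red, green, blue), "K" (3x3 intrinsics, pixels), "k1" (the pictures are not rectified: a ray, as slopes to the right and down, at radius r is drawn at 1 + k1 r^2 times it, then the intrinsics apply), "view" (4x4, takes a point from world to camera coordinates). Camera axes: x right, y down, z forward; pixel columns grow to the right and rows downward; lengths in m; the calibration is good to about 2 mm. A picture is of the moment at which its call begins. There is no depth.
- ctrl.finish_job(): hands the job in; it is judged then, once.
The state is a dict: "t": time; "qpos": joint angles; "dq": joint speeds; "tau": joint torques, N m; "position": TCP position; "ee_rot": TCP orientation; "ft_force": force on the tool from outside, world axes, zero at the start; "ft_torque": the same for the moment, N m; "opening": opening from 0.0 (shut) to 1.0 (fully open); "gripper_force": force on a finger pad.
Only numpy, scipy, OpenCV 4.12 (cv2) and the standard library are available. Lean on these libraries where they do the work, as an engineer would, in place of code of your own. Each camera call takes 0.05 s, during which the arm holds its last target. There are 200 camera calls.

## Task

The drill jig on the bench has chips under its locating block. Pull the jig's front gate all the way down, then take the block by the boss on top and work it out of its pocket by rocking it: lift one side past its spring plunger while the other side stays down in the pocket, then bring up the other side. The jig is not clamped, so do not yank it off the bench or push it around, and leave the brush, oil bottle and screw jar alone. Finish while still holding the block level, a few centimetres (3 to 5) straight above its pocket, so that I can brush the pocket out.

Things in the scene. Friction and masses are not known exactly. Their poses are not given: they have to be found in the camera images.
- jig: Blue steel drill jig, about 1.9 kg, loose on four feet; 150 mm wide (y), x from -61 to +75 mm. Origin: on the bench under the middle of the block's pocket. x points from the gate (front) to the rear, y left, z up. The jig weighs about 19 N: a straight pull on the stuck block takes about 26 N and lifts the jig with it.
- seat (a point): Centre of the pocket floor, 22 mm above the bench; axes as the jig. The seated block's origin lies here. Pocket 70 (x) x 58 (y) mm with walls 6 mm high at front and sides, 16 mm at the rear. The block has 1 mm clearance all round and can tip sideways over its lower left or right edge by 0.15 rad.
- nose_left (a point): Left spring plunger: a ball nose, 8 mm, pointing inward over the ridge of the block's left side; jig frame x +8, y +29, z +30 mm. Its cheek reaches to y = 51 mm and z = 38 mm. It holds its side of the block down with 12 to 14 N until that side has risen about 5 mm; past it that side stays up.
- nose_right (a point): Right spring plunger, the mirror image of the left: jig frame x +8, y -29, z +30 mm.
- block: Aluminium locating block, 0.24 to 0.36 kg. Origin: centre of its underside; seated, its axes are the jig's. Base 68 (x) x 50 (y) x 20 mm, a bevelled ridge along each side (56 mm over the crests, 3.5 mm above the underside). With the gate shut the gate's lip overlaps its front edge by 6 mm and keeps it down.
- block_grip (a point): Centre of the top of the block's grip boss (brass bush in it), 74 mm above the bench when seated; block frame x +8, y 0, z +52 mm. Boss 34 (x) x 36 (y) x 32 mm high. Grip it across the 36 mm, fingers closing along y; the shoulders below the fingers are 20 mm above the underside, 42 mm above the bench.
- gate (a joint): Angle of the orange front gate, hinged at its lower edge: 0 = upright and shut, 1.6 = fully down against its stop, about level, pointing to -x of the jig. Friction hinge (under 0.08 N m): it stays where it is left and moves with about 1 N at the ear. At the start 0 to 0.12.
- gate_ear (a point): Middle of the top end of the gate's pull ear, 76 mm from the hinge axis, 85 mm above the bench when shut. Gate and ear are 8 mm thick, 4 mm either side of the hinge axis; ear 36 mm wide, free 39 to 76 mm from the hinge above a lip. Between ear and boss is a gap of 33 mm, open from above, where shut fingertips can go in and pull.
- block_left (a point): Lower edge of the block's left (+y) side: block frame x = +8, y = +25, z = 0 mm.
- block_right (a point): Lower edge of the block's right (-y) side: block frame x = +8, y = -25, z = 0 mm.
- gate_hinge (a point): Middle of the gate's hinge axis, which runs along the jig's y: jig frame x = -46, y = 0, z = 9 mm. Axes as the jig.
- brush: Slim brush, 166 mm long, 17 mm wide, lying beside the jig; leave it alone. Origin: centre of its underside.
- oil_bottle: Cream oil bottle with a red spout, 45 mm across, 158 mm tall, standing beside the jig; leave it alone. Origin: centre of its underside.
- screw_jar: Clear screw jar with a black lid, 58 mm across, 75 mm tall, standing beside the jig; leave it alone. Origin: centre of its underside.
There are look-alikes about, which are no part of the job. What is shaped like the block but pink or purple is not meant.

How it is judged:
On the way, in this order (a step that is already met when the one before it is completed fails the run):
1. the gate is pulled down to within about 20 degrees of level while the block is still seated (value of joint gate above 1.22 rad and distance between block and seat below 0.004 m), for 0.2 s.
2. one side of the block is rocked up at least 5 mm from the pocket floor, past its plunger, while the other side is still down within 3 mm of the floor (((z of block_left in the frame of jig above 0.027 m and z of block_right in the frame of jig below 0.025 m) or (z of block_right in the frame of jig above 0.027 m and z of block_left in the frame of jig below 0.025 m))), for 0.1 s.
3. both sides are out of the plungers, at least 6 mm up, with the block in the fingers (z of each of block_left, block_right in the frame of jig above 0.028 m and contact force between the fingers and block above 1 N), for 0.1 s.
At the end, for the whole second after the job is handed in: Fingers hold the block still, underside 20-80 mm over the pocket floor, within 30 mm of straight above, 10 deg of level, clear of the jig; gate past 1.22 rad; jig flat on the bench within 50 mm of its start; brush, bottle, jar within 30 mm, bottle and jar upright (z of block in the frame of jig between 0.042 and 0.102 m and horizontal distance between block and seat below 0.03 m and angle between block's own z axis and vertical below 0.17 rad and contact force between the fingers and block above 1 N and contact force between block and jig below 0.1 N and linear speed of each of block, jig below 0.02 m/s and value of joint gate above 1.22 rad and height (world z) of jig below 0.004 m and angle between jig's own z axis and vertical below 0.03 rad and distance of jig from where it was at the start of the episode below 0.05 m and distance of each of brush, oil_bottle, screw_jar from where it was at the start of the episode below 0.03 m and angle between each of oil_bottle, screw_jar's own z axis and vertical below 0.2 rad); the arm keeps its last pose, push and grip.
It fails at once if the jig is lifted (over 8 mm) or tipped (over 0.08 rad) off the bench (height (world z) of jig above 0.008 m or angle between jig's own z axis and vertical above 0.08 rad).
It fails at once if the jig is pushed over 50 mm from where it stood (distance of jig from where it was at the start of the episode above 0.05 m).
It fails at once if the brush, oil bottle or screw jar is shifted over 30 mm (distance of any of brush, oil_bottle, screw_jar from where it was at the start of the episode above 0.03 m).
It also fails if it takes over 54 s, if anything falls off the work surface, if the arm or the gripper's body presses on something with over 40 N, if the wrist force passes 120 N, or if a joint passes its speed limit or range.

## Working session

There is one attempt and no reset: what is moved stays moved. The work goes in short steps, Python scripts to look and compute and a tool call to move; the robot and the scene stay as the last step left them, time stands still between calls to the robot, and variables do not carry over. Pictures are saved under pics/ and viewed, at most 10 in all, crops included, and the job is handed in when it is done.

Besides the shell and the picture viewer there is one more tool, called after "Call:" in YAML: its name, and indented under it one key for each argument. drive_tool: Moves the arm, as the interface text tells. Its arguments: {"type":"object","properties":{"rows":{"type":"array","items":{"type":"array","items":{"type":"array","items":{"type":"number"}}}},"grip_force":{"type":"number"}},"required":["rows"]}

```bash
mkdir -p pics
cat > h.py <<'E'
import numpy as np, cv2
from plant import ctrl, cams
def snap(n,f=None):
    s=cams.snapshot(n)
    if f: cv2.imwrite('pics/'+f,s['color'][:,:,::-1])
    return s
def ray(s,px):
    K=np.array(s['K']);V=np.array(s['view']);k1=s['k1']
    d=np.array([(px[0]-K[0,2])/K[0,0],(px[1]-K[1,2])/K[1,1]]);u=d.copy()
    for _ in range(30): u=d/(1+k1*(u@u))
    R=V[:3,:3];return -R.T@V[:3,3],R.T@np.array([u[0],u[1],1])
def onz(s,px,z):
    o,d=ray(s,px);return o+d*(z-o[2])/d[2]
def proj(s,p):
    V=np.array(s['view']);c=V[:3,:3]@np.array(p)+V[:3,3];u=c[:2]/c[2];u=u*(1+s['k1']*(u@u));K=np.array(s['K'])
    return K[0,0]*u[0]+K[0,2],K[1,1]*u[1]+K[1,2]
E
python3 - <<'E'
from h import *
a=snap('scene','s1.png');b=snap('top','t1.png')
st=ctrl.get_state();print(st['t'],st['position'],st['ee_rot'],st['opening'],st['ft_force'],ctrl.grip_depth)
for s in(a,b):print(np.linalg.inv(s['view'])[:3,3],s['K'][0])
E
```

```text
0.1 [0.22534198 0.44602927 0.23091618] [-1.04475982e-04  2.31779047e-01  9.72768354e-01 -4.38389103e-04] 1.0028754810802092 [0.33833536 0.06585874 0.50639447] 0.0187
[-0.10894022 -0.54415974  0.94292657] [593.18250546   0.         326.93601903]
[0.4720912  0.01535501 1.45284489] [597.42239162   0.         317.47205431]
```

View pics/t1.png

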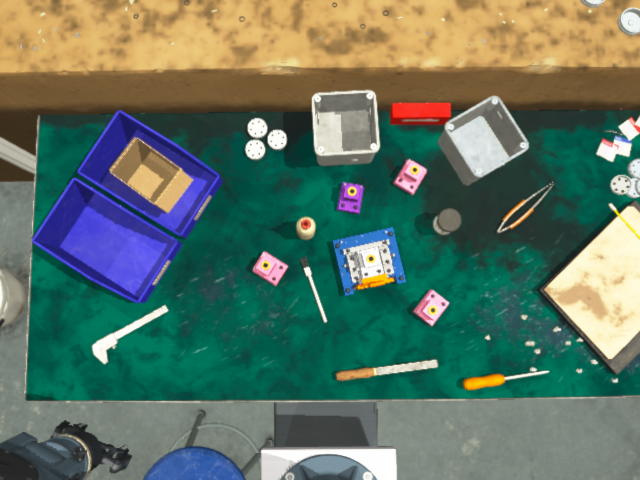

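View pics/s1.png

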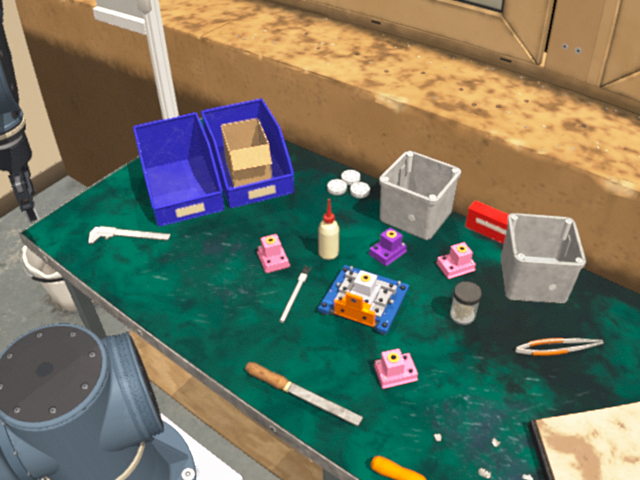

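The top view shows the jig (blue plate corners ≈(333,240), (397,228), (406,284), (345,295)), the brass bush at (371,258), and the orange gate at (376,281). The bottle is at (306,228), the brush at about (315,290) and the jar at (447,221).

Run:
```python
from h import *
s=snap('top');im=s['color'];hsv=cv2.cvtColor(im,cv2.COLOR_RGB2HSV)
m=cv2.inRange(hsv,(100,110,60),(116,255,255));m[:,:320]=0;m[:,420:]=0;m[:215]=0;m[310:]=0
r=cv2.minAreaRect(cv2.findNonZero(m));bp=cv2.boxPoints(r);print(r)
P=[onz(s,p,.015)[:2] for p in bp];print(np.round(P,4),np.round(np.mean(P,0),4))
for i in range(4):
    d=P[(i+1)%4]-P[i];print(np.linalg.norm(d),np.degrees(np.arctan2(d[1],d[0])))
o=cv2.inRange(hsv,(8,150,120),(20,255,255));y=cv2.inRange(hsv,(20,120,120),(32,255,255))
for n,k in(('or',o),('ye',y)):
    k=k.copy();k[:,335:] ;k[:240]=0;k[300:]=0;k[:,:335]=0;k[:,405:]=0
    c,_,st,ce=cv2.connectedComponentsWithStats(k)
    for i in range(1,c):
        if st[i][4]>8: print(n,st[i],ce[i],onz(s,ce[i],.074))
for n,px,z in(('bottle',(306,224),.158),('jar',(447,221),.075),('brush',(305,262),0),('brush2',(325,321),0)):print(n,onz(s,px,z))
cv2.imwrite('pics/c1.png',cv2.resize(im[205:325,280:440],None,fx=5,fy=5,interpolation=2)[:,:,::-1])
```

```text
((368.6822814941406, 260.9145812988281), (56.82160949707031, 62.87665557861328), 77.15229034423828)
[[ 0.645  -0.0145]
 [ 0.678  -0.164 ]
 [ 0.5432 -0.1913]
 [ 0.511  -0.0434]] [ 0.5943 -0.1033]
0.15304377296537974 -77.53524610069753
0.1375594997385516 -168.52513263230335
0.15137545984351197 102.30093414923944
0.1371079847631795 12.169082208286008
or [357 277  37  13 137] [371.90510949 283.70072993] [ 0.53619673 -0.10489632  0.074     ]
ye [367 255   8   8  38] [370.5        258.44736842] [ 0.59462974 -0.10270628  0.074     ]
ye [362 274  31  12 170] [377.37058824 279.13529412] [ 0.54660792 -0.11769968  0.074     ]
bottle [0.66402006 0.04437467 0.158     ]
jar [ 0.68077636 -0.28303976  0.075     ]
brush [0.59380082 0.05084863 0.        ]
brush2 [0.45071052 0.0033621  0.        ]
```

View pics/c1.png

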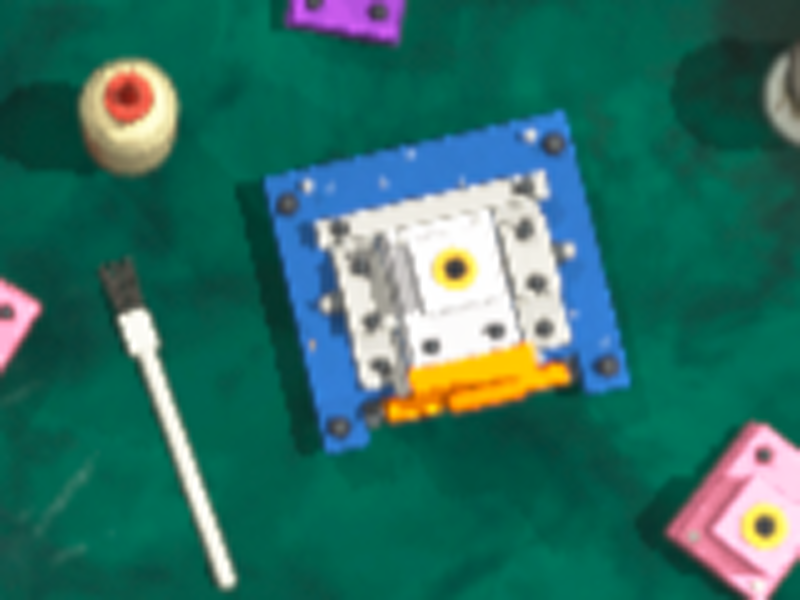

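Two independent estimates agree: jig origin ≈ (0.587, -0.105), yaw ≈ 12.2°. I'll go to the ear gap with the fingers shut and the tool's y along the jig's y.

Call:
drive_tool:
  rows:
    - [[25,-42,0,0.136,0],[50,-84,0,0.272,0],[75,-126,0,0.408,0],[100,-168,0,0.544,0],[125,-210,0,0.681,0]]

```text
t: 0.65
position: [0.3402, 0.2537, 0.2313]
ee_rot: [0.0, -0.089, 0.996, -0.0]
ft_force: [1.5, 1.5, 0.3]
opening: 0.141
gripper_force: 0.0
```

Call:
drive_tool:
  rows:
    - [[25,-42,0,0,0],[50,-84,0,0,0],[75,-126,0,0,0],[100,-168,0,0,0],[125,-210,0,0,0]]

```text
t: 1.15
position: [0.4653, 0.0433, 0.2313]
ee_rot: [0.0, -0.086, 0.996, 0.0]
ft_force: [0.8, 1.1, 0.7]
opening: 0.003
gripper_force: 0.0
```

Call:
drive_tool:
  rows:
    - [[25,-42,-20,0,0],[50,-84,-45,0,0],[75,-126,-80,0,0],[86,-136,-100,0,0],[86,-136,-100,0,0]]

```text
t: 1.65
position: [0.55, -0.093, 0.1268]
ee_rot: [-0.003, -0.085, 0.996, 0.0]
ft_force: [-1.5, 0.8, -0.0]
opening: 0.0
gripper_force: 0.0
```

```bash
cat >> h.py <<'E'
O=np.array([.5872,-.1046]);A=np.radians(12.2)
RJ=np.array([[np.cos(A),-np.sin(A)],[np.sin(A),np.cos(A)]])
def show():
    from scipy.spatial.transform import Rotation as R
    st=ctrl.get_state();p=st['position'];j=RJ.T@(p[:2]-O);q=st['ee_rot']
    Y=R.from_quat([q[1],q[2],q[3],q[0]]).as_matrix()[:,1]
    print('t',round(st['t'],2),'jig mm',np.round(j*1e3,1),'z',round(p[2]*1e3,1),'world',np.round(p*1e3,1),'tooly-jig deg',np.degrees(np.arctan2(Y[1],Y[0])-A).round(1),'op',st['opening'].__round__(3),'F',np.round(st['ft_force'],1),'gf',st['gripper_force'],'q',np.round(st['qpos'],2));return st,j
E
python3 - <<'E'
from h import *
show()
a=snap('scene');b=snap('wrist')
im=np.vstack([cv2.resize(a['color'][240:360,280:440],(640,480),interpolation=2)])
im=np.hstack([im,b['color']])[:, :, ::-1];cv2.imwrite('pics/w1.png',cv2.resize(im,(800,300)))
for n,p in(('bush',(8,0,74)),('ear',(-46,0,85)),('gapmid',(-26,0,62))):
    w=O+RJ@(np.array(p[:2])/1e3);print(n,proj(a,[*w,p[2]/1e3]),proj(b,[*w,p[2]/1e3]))
E
```

```text
t 1.65 jig mm [-34.   19.2] z 126.8 world [550.  -93.  126.8] tooly-jig deg 87.6 op 0.0 F [-1.5  0.8 -0. ] gf 0.0 q [-0.17  0.38 -0.08  1.12 -0.   -0.34]
bush (np.float64(365.8664971590757), np.float64(277.642345099826)) (np.float64(289.3412745843494), np.float64(333.82156476115244))
ear (np.float64(355.71504258992377), np.float64(292.09122081630176)) (np.float64(280.9558074768926), np.float64(251.4010740456391))
gapmid (np.float64(359.31100156641116), np.float64(293.056020410865)) (np.float64(287.11860479768796), np.float64(271.9211448094121))
```

View pics/w1.png

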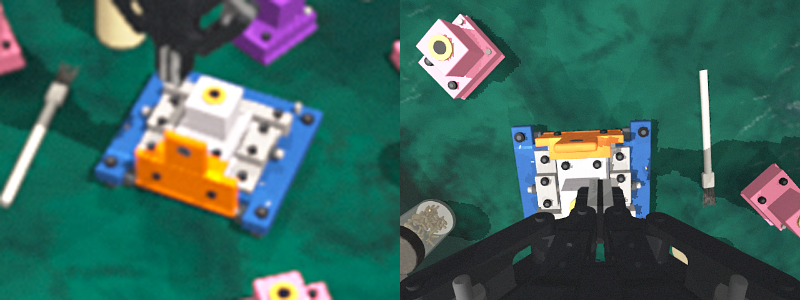

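The right panel is the wrist view. In the left panel (scene), the bush sits at (214,94) and the ear top at (187,133), both within a pixel or two of my prediction. I'll centre on the gap, then go down and pull.

Call:
drive_tool:
  rows:
    - [[12,-17,0,0.042,0],[12,-17,-10,0.042,0],[12,-17,-30,0.042,0],[12,-17,-50,0.042,0],[12,-17,-65,0.042,0]]

```text
t: 2.25
position: [0.5622, -0.1064, 0.0659]
ee_rot: [0.0, -0.108, 0.994, 0.0]
ft_force: [-0.2, 0.2, 0.5]
opening: -0.001
gripper_force: 0.0
```

```bash
python3 -c "
from h import *
show()"
```

```text
t 2.25 jig mm [-24.8   3.5] z 65.9 world [ 562.2 -106.4   65.9] tooly-jig deg 90.2 op -0.001 F [-0.2  0.2  0.5] gf 0.0 q [-0.19  0.44 -0.14  0.99  0.   -0.4 ]
```

Call:
drive_tool:
  rows:
    - [[-10,-2,-2,0,0],[-20,-4,-3,0,0],[-31,-7,-4,0,0],[-39,-9,-9,0,0],[-47,-10,-15,0,0]]

```text
t: 2.75
position: [0.5155, -0.1175, 0.0517]
ee_rot: [0.001, -0.107, 0.994, -0.0]
ft_force: [0.4, 0.5, 0.5]
opening: 0.007
gripper_force: 0.3
```

Call:
drive_tool:
  rows:
    - [[-8,-2,-7,0,0],[-15,-3,-15,0,0],[-21,-5,-23,0,0],[-26,-6,-29,0,0],[-28,-6,-31,0,0]]

```text
t: 3.25
position: [0.4868, -0.1236, 0.0194]
ee_rot: [-0.001, -0.107, 0.994, 0.0]
ft_force: [0.3, 0.4, 0.8]
opening: -0.004
gripper_force: 0.1
```

Run:
```python
from h import *
show()
a=snap('scene');cv2.imwrite('pics/g1.png',cv2.resize(a['color'][230:370,270:450],None,fx=4,fy=4,interpolation=2)[:,:,::-1])
```

```text
t 3.25 jig mm [-102.2    2.6] z 19.4 world [ 486.8 -123.6   19.4] tooly-jig deg 90.1 op -0.004 F [0.3 0.4 0.8] gf 0.12955665617482737 q [-0.25  0.36 -0.4   0.81 -0.   -0.46]
```

View pics/g1.png

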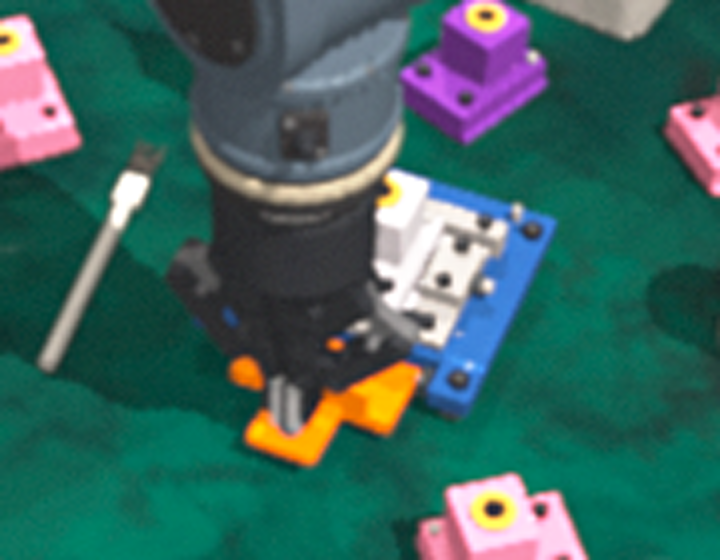

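The gate (orange) is nearly level, with the fingertips at (288,415) on the ear. I'll press the last few mm, then rise and turn 90° so the fingers close along the jig's x. In that grip the block can pivot about the finger line.

Call:
drive_tool:
  rows:
    - [[-1,0,-4,0,0],[-1,0,-6,0,0],[-1,0,-6,0,0],[-1,0,40,0,0],[-1,0,85,0,0]]

```text
t: 3.8
position: [0.4859, -0.1233, 0.106]
ee_rot: [-0.001, -0.107, 0.994, 0.0]
ft_force: [0.9, -0.3, 0.0]
opening: -0.003
gripper_force: 0.0
```

Call:
drive_tool:
  rows:
    - [[0,0,30,-0.1,20],[26,10,35,-0.24,40],[52,20,35,-0.39,60],[78,30,35,-0.54,60],[104,39,35,-0.69,60]]

```text
t: 4.3
position: [0.5919, -0.084, 0.1405]
ee_rot: [0.0, 0.238, 0.971, 0.0]
ft_force: [-0.5, 0.0, -0.5]
opening: 0.704
gripper_force: 0.0
```

Call:
drive_tool:
  rows:
    - [[0,0,0,-0.14,60],[0,0,0,-0.29,60],[0,0,0,-0.44,60],[0,0,0,-0.59,60],[0,0,0,-0.74,60]]

```text
t: 4.8
position: [0.5909, -0.0845, 0.1404]
ee_rot: [0.0, 0.573, 0.819, 0.0]
ft_force: [0.5, -0.2, -0.5]
opening: 0.703
gripper_force: 0.0
```

Run:
```python
from h import *
show()
a=snap('scene');b=snap('top')
im=np.hstack([cv2.resize(s['color'][y:y+150,x:x+140],(400,428),interpolation=2) for s,x,y in((a,280,230),(b,300,190))])
cv2.imwrite('pics/g2.png',im[:,:,::-1])
```

```text
t 4.8 jig mm [ 7.9 18.8] z 140.4 world [590.9 -84.5 140.4] tooly-jig deg 7.9 op 0.703 F [ 0.5 -0.2 -0.5] gf 0.0 q [-0.14  0.44  0.05  1.18  0.    1.08]
```

View pics/g2.png

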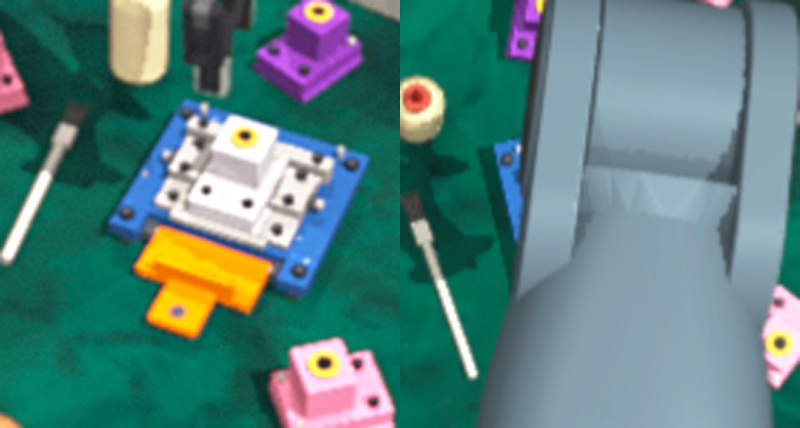

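The gate is level, and the bush is where it was, so the jig hasn't moved. Next: finish the turn, descend and grip lightly on the left part of the boss.

Call:
drive_tool:
  rows:
    - [[0,0,-20,-0.138,60],[0,0,-45,-0.138,60],[0,0,-70,-0.138,60],[0,0,-87,-0.138,60],[0,0,-87,-0.138,50]]
  grip_force: 30

```text
t: 5.4
position: [0.5893, -0.0844, 0.0512]
ee_rot: [-0.002, 0.624, 0.781, -0.001]
ft_force: [0.3, 0.7, 1.1]
opening: 0.587
gripper_force: 0.0
```

Call:
drive_tool:
  rows:
    - [[0,0,0,0,30],[0,0,0,0,30],[0,0,0,0,30],[0,0,0,0,30],[0,0,0,0,30]]

```text
t: 5.9
position: [0.5913, -0.0847, 0.0542]
ee_rot: [0.001, 0.626, 0.78, 0.0]
ft_force: [-0.8, 1.3, 6.7]
opening: 0.393
gripper_force: 31.2
```

Run:
```python
from h import *
show()
a=snap('scene');cv2.imwrite('pics/g3.png',cv2.resize(a['color'][240:350,300:420],None,fx=5,fy=5,interpolation=2)[:,:,::-1])
```

```text
t 5.9 jig mm [ 8.2 18.6] z 54.2 world [591.3 -84.7  54.2] tooly-jig deg 0.3 op 0.393 F [-0.8  1.3  6.7] gf 31.158830523490906 q [-0.14  0.5  -0.09  0.99  0.    1.21]
```

View pics/g3.png

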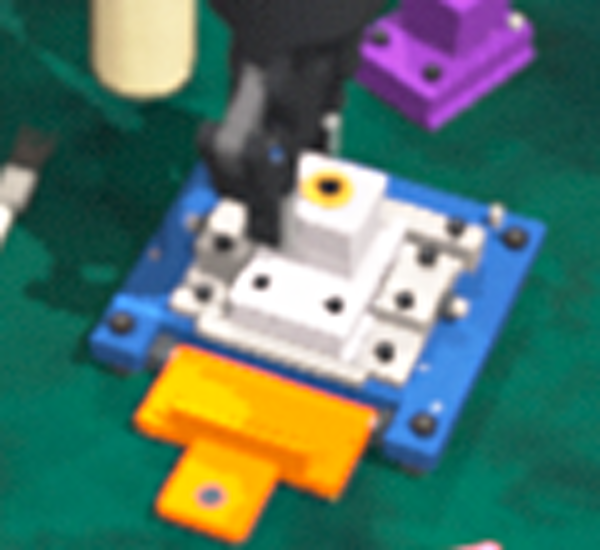

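Call:
drive_tool:
  rows:
    - [[0.1,-0.5,0.9,0,30],[0.3,-1.2,1.4,0,30],[0.4,-2,1.9,0,30],[0.5,-2.5,2.3,0,30],[0.5,-2.5,2.3,0,30]]

```text
t: 6.45
position: [0.591, -0.0865, 0.0552]
ee_rot: [-0.001, 0.626, 0.78, 0.0]
ft_force: [0.7, 5.7, -4.5]
opening: 0.387
gripper_force: 30.6
```

Run:
```python
from h import *
st,j=show();print('F jig',RJ.T@st['ft_force'][:2],st['ft_force'][2])
```

```text
t 6.45 jig mm [ 7.5 16.9] z 55.2 world [591.  -86.5  55.2] tooly-jig deg 0.3 op 0.387 F [ 0.7  5.7 -4.5] gf 30.561291575431824 q [-0.15  0.5  -0.08  0.99  0.    1.21]
F jig [1.9000555  5.37470811] -4.522996933863506
```

Call:
drive_tool:
  rows:
    - [[0.2,-0.8,0.6,0,30],[0.3,-1.4,1.2,0,30],[0.4,-2,1.7,0,30],[0.4,-2,1.7,0,30]]

```text
t: 6.85
position: [0.5911, -0.0885, 0.0567]
ee_rot: [-0.001, 0.626, 0.78, 0.0]
ft_force: [0.5, 5.8, -7.3]
opening: 0.389
gripper_force: 31.2
```

Run:
```python
from h import *
st,j=show();print('F jig',RJ.T@st['ft_force'][:2],st['ft_force'][2])
a=snap('scene');cv2.imwrite('pics/g4.png',cv2.resize(a['color'][240:350,300:420],None,fx=5,fy=5,interpolation=2)[:,:,::-1])
```

```text
t 6.85 jig mm [ 7.3 14.9] z 56.7 world [591.1 -88.5  56.7] tooly-jig deg 0.3 op 0.389 F [ 0.5  5.8 -7.3] gf 31.23949885368347 q [-0.15  0.5  -0.08  1.    0.    1.2 ]
F jig [1.74489747 5.5137749 ] -7.317469279391145
```

```bash
cat >> h.py <<'E'
def bush(s,near=(365,278)):
    hsv=cv2.cvtColor(s['color'],cv2.COLOR_RGB2HSV).astype(float)
    y0,x0=int(near[1])-9,int(near[0])-9
    w=s['color'][y0:y0+19,x0:x0+19].astype(float);w=np.clip(w[:,:,0]-w[:,:,2]-60,0,None)
    g=np.mgrid[y0:y0+19,x0:x0+19];return (w*g[1]).sum()/w.sum(),(w*g[0]).sum()/w.sum()
def pose(s,y,z,th):  # predicted bush pixel for block origin (y,z mm jig) tilted th about its lower right edge
    py,pz=-25+y,22+z;c,sn=np.cos(th),np.sin(th)
    q=[8,py+25*c-52*sn,pz+25*sn+52*c];w=O+RJ@(np.array(q[:2])/1e3);return proj(s,[*w,q[2]/1e3])
E
python3 - <<'E'
from h import *
a=snap('scene');print(bush(a))
for f in('g3','g4'):
    im=cv2.imread(f'pics/{f}.png')[:,:,::-1];im=cv2.resize(im,(120,110),interpolation=cv2.INTER_AREA)
    full=np.zeros((480,640,3),np.uint8);full[240:350,300:420]=im;print(f,bush({'color':full}))
for th in(0,.05,.1,.15):print(th,pose(a,0,0,th),pose(a,-1,0,th))
g3=cv2.cvtColor(cv2.imread('pics/g3.png'),6).astype(np.float32);g4=cv2.cvtColor(cv2.imread('pics/g4.png'),6).astype(np.float32)
for n,(y,x) in dict(jigR=(220,400),jigL=(270,60),gate=(350,130)).items():print(n,cv2.phaseCorrelate(g3[y:y+200,x:x+180].copy(),g4[y:y+200,x:x+180].copy(),cv2.createHanningWindow((180,200),5)))
E
```

```text
(np.float64(366.72566371681415), np.float64(277.8884489986027))
g3 (np.float64(365.01873594803897), np.float64(277.57906570072447))
g4 (np.float64(366.73589995095637), np.float64(277.9112309955861))
0 (np.float64(365.8664971590757), np.float64(277.642345099826)) (np.float64(366.32558479188737), np.float64(277.78697329073566))
0.05 (np.float64(367.09500908246986), np.float64(277.617915657597)) (np.float64(367.55496035550266), np.float64(277.7627007001313))
0.1 (np.float64(368.3500109276483), np.float64(277.6469902495144)) (np.float64(368.81080144890893), np.float64(277.79193465261386))
0.15 (np.float64(369.62820077713803), np.float64(277.72968522176257)) (np.float64(370.08980356514047), np.float64(277.87479099029565))
jigR ((-0.014752806193655488, -0.014991043297285955), 0.7812346471150716)
jigL ((-0.01787190381065784, 0.062028370484412676), 0.8078541963365343)
gate ((0.000997202131998165, 0.022130729578492492), 0.8286604294247097)
```

The jig is still and the bush has moved 1.7 px, so the block has tilted about 0.05 rad. Continuing the arc.

Call:
drive_tool:
  rows:
    - [[0.2,-0.8,0.7,0,30],[0.3,-1.6,1.4,0,30],[0.5,-2.4,2.1,0,30],[0.5,-2.4,2.1,0,30]]

```text
t: 7.35
position: [0.592, -0.0916, 0.0595]
ee_rot: [-0.0, 0.626, 0.78, -0.0]
ft_force: [-2.1, 2.3, 0.5]
opening: 0.388
gripper_force: 32.2
```

```bash
cat > chk.py <<'E'
from h import *
import sys
st,j=show();print('F jig',RJ.T@st['ft_force'][:2],st['ft_force'][2])
a=snap('scene');print('bush',bush(a))
g3=cv2.cvtColor(cv2.imread('pics/g3.png'),6).astype(np.float32)
g4=cv2.cvtColor(cv2.resize(a['color'][240:350,300:420],None,fx=5,fy=5,interpolation=2),7).astype(np.float32)
for n,(y,x) in dict(jigR=(220,400),jigL=(270,60),gate=(350,130)).items():print(n,np.round(cv2.phaseCorrelate(g3[y:y+200,x:x+180].copy(),g4[y:y+200,x:x+180].copy(),cv2.createHanningWindow((180,200),5))[0],2))
if len(sys.argv)>1:cv2.imwrite('pics/'+sys.argv[1],cv2.resize(a['color'][230:350,300:420],None,fx=5,fy=5,interpolation=2)[:,:,::-1])
E
python3 chk.py
```

```text
t 7.35 jig mm [ 7.4 11.7] z 59.5 world [592.  -91.6  59.5] tooly-jig deg 0.3 op 0.388 F [-2.1  2.3  0.5] gf 32.1599543094635 q [-0.15  0.5  -0.07  1.   -0.    1.2 ]
F jig [-1.54748331  2.65102603] 0.5482428167734898
bush (np.float64(368.14265799256503), np.float64(277.87267657992567))
jigR [-0.02 -0.03]
jigL [-0.02  0.03]
gate [0.07 0.04]
```

The force dropped, so the left side is past its plunger at about 0.11 rad. I'll rock slightly more to be safely above 5 mm.

Call:
drive_tool:
  rows:
    - [[0.1,-0.5,0.4,0,30],[0.2,-0.9,0.8,0,30],[0.2,-0.9,0.8,0,30]]

```text
t: 7.7
position: [0.5922, -0.0923, 0.0603]
ee_rot: [-0.0, 0.626, 0.78, 0.0]
ft_force: [-2.4, 4.6, -1.5]
opening: 0.387
gripper_force: 32.1
```

```bash
python3 chk.py g5.png
```

```text
t 7.7 jig mm [ 7.5 10.9] z 60.3 world [592.2 -92.3  60.3] tooly-jig deg 0.3 op 0.387 F [-2.4  4.6 -1.5] gf 32.06301033496857 q [-0.15  0.5  -0.07  1.    0.    1.2 ]
F jig [-1.33829768  4.94694254] -1.5400813717401456
bush (np.float64(368.6149166291122), np.float64(277.7460567823344))
jigR [0.06 0.1 ]
jigL [-0.06  0.06]
gate [ 0.01 -0.02]
```

View pics/g5.png

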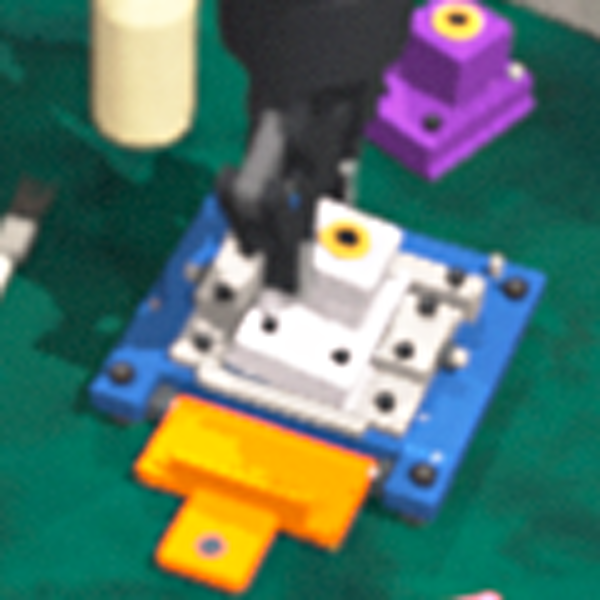

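The block is tilted, with a gap under its left side at (240,370), and the jig hasn't shifted. I'll regrip on the right part of the boss for the second side.

Call:
drive_tool:
  rows:
    - [[0,0,0,0,40],[0,0,0,0,55],[0,0,0,0,55],[3,-13,-4,0,55],[5.7,-26.5,-8,0,55]]

```text
t: 8.25
position: [0.5985, -0.1198, 0.0522]
ee_rot: [0.0, 0.626, 0.78, 0.0]
ft_force: [0.5, 0.3, -0.1]
opening: 0.643
gripper_force: 0.0
```

Call:
drive_tool:
  rows:
    - [[0,0,0,0,45],[0,0,0,0,30],[0,0,0,0,30],[0,0,0,0,30],[0,0,0,0,30]]
  grip_force: 60

```text
t: 8.75
position: [0.5982, -0.1193, 0.0524]
ee_rot: [0.001, 0.626, 0.78, -0.0]
ft_force: [0.4, -6.3, -0.6]
opening: 0.382
gripper_force: 59.7
```

```bash
python3 chk.py
```

```text
t 8.75 jig mm [  7.6 -16.7] z 52.4 world [ 598.2 -119.3   52.4] tooly-jig deg 0.3 op 0.382 F [ 0.4 -6.3 -0.6] gf 59.65042233467102 q [-0.2   0.52 -0.05  1.   -0.    1.16]
F jig [-0.99295635 -6.27475266] -0.6098435325979692
bush (np.float64(372.2013311148086), np.float64(276.7337770382695))
jigR [-0.01  0.01]
jigL [-0.02  0.05]
gate [0.01 0.1 ]
```

```bash
python3 chk.py g6.png|tail -1
```

```text
gate [0.02 0.02]
```

View pics/g6.png

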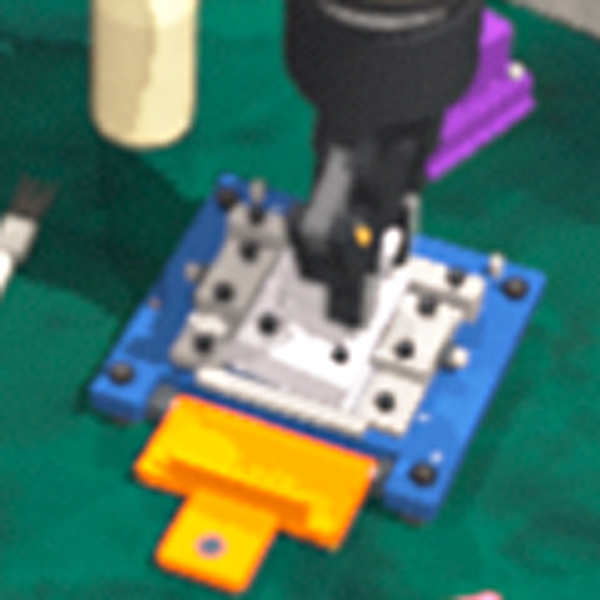

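The block is still tilted (holes at (268,325) and (340,355), unchanged) and the finger sits on the right half of the boss. Now I'll bring up the right side gently.

Call:
drive_tool:
  rows:
    - [[0,0.2,0.7,0,30],[-0.1,0.4,1.4,0,30],[-0.1,0.6,2,0,30],[-0.1,0.6,2,0,30]]

```text
t: 9.25
position: [0.5979, -0.1182, 0.0543]
ee_rot: [-0.0, 0.626, 0.78, -0.0]
ft_force: [0.4, -2.9, -1.5]
opening: 0.383
gripper_force: 59.7
```

```bash
python3 chk.py
```

```text
t 9.25 jig mm [  7.6 -15.5] z 54.3 world [ 597.9 -118.2   54.3] tooly-jig deg 0.3 op 0.383 F [ 0.4 -2.9 -1.5] gf 59.743332266807556 q [-0.2   0.52 -0.04  1.    0.    1.16]
F jig [-0.2147658  -2.95611507] -1.5474230378797351
bush (np.float64(371.6497175141243), np.float64(275.7570621468927))
jigR [0.11 0.02]
jigL [-0.05 -0.07]
gate [ 0.   -0.06]
```

Call:
drive_tool:
  rows:
    - [[0,0.2,0.8,0,30],[-0.1,0.4,1.6,0,30],[-0.1,0.6,2.4,0,30],[-0.1,0.6,2.4,0,30]]

```text
t: 9.7
position: [0.5978, -0.1176, 0.0567]
ee_rot: [-0.0, 0.626, 0.78, 0.0]
ft_force: [-0.4, -2.3, -3.1]
opening: 0.384
gripper_force: 60.8
```

```bash
python3 chk.py
```

```text
t 9.7 jig mm [  7.6 -14.9] z 56.7 world [ 597.8 -117.6   56.7] tooly-jig deg 0.3 op 0.384 F [-0.4 -2.3 -3.1] gf 60.838669538497925 q [-0.19  0.52 -0.04  1.01  0.    1.16]
F jig [-0.87269271 -2.18819741] -3.141766596678327
bush (np.float64(371.40314136125653), np.float64(274.74607329842934))
jigR [-0.05 -0.01]
jigL [-0.07  0.06]
gate [-0.03  0.05]
```

The lift force (3.1 N) is about the block's weight and the bush rises with the tool, so the right side seems to be free. Lifting gently.

Call:
drive_tool:
  rows:
    - [[0,0,1,0,30],[0,0,2,0,30],[0,0,3,0,30],[0,0,4,0,30],[0,0,5,0,30]]

```text
t: 10.25
position: [0.5979, -0.1177, 0.0617]
ee_rot: [-0.0, 0.626, 0.78, 0.0]
ft_force: [0.7, 0.2, -2.6]
opening: 0.381
gripper_force: 60.7
```

```bash
python3 chk.py
```

```text
t 10.25 jig mm [  7.7 -15. ] z 61.7 world [ 597.9 -117.7   61.7] tooly-jig deg 0.3 op 0.381 F [ 0.7  0.2 -2.6] gf 60.71960091590881 q [-0.19  0.52 -0.04  1.02  0.    1.16]
F jig [0.72146936 0.04163774] -2.5615544878058962
bush (np.float64(371.42045454545456), np.float64(272.7477272727273))
jigR [-0.03 -0.09]
jigL [-0.14 -0.02]
gate [0.08 0.08]
```

Call:
drive_tool:
  rows:
    - [[0,0.5,6,0,30],[0,1,12,0,30],[0,2,18,0,30],[0,3,24,0,30],[0,3,28,0,30]]
  grip_force: 80

```text
t: 10.8
position: [0.5981, -0.1146, 0.0905]
ee_rot: [0.0, 0.626, 0.78, 0.0]
ft_force: [0.2, -0.4, -2.3]
opening: 0.381
gripper_force: 80.4
```

Call:
drive_tool:
  rows:
    - [[0,0,0,0,30],[0,0,0,0,30],[0,0,0,0,30]]

```text
t: 11.1
position: [0.5977, -0.1147, 0.0893]
ee_rot: [-0.0, 0.626, 0.78, -0.0]
ft_force: [-0.2, 0.7, -2.8]
opening: 0.382
gripper_force: 80.4
```

Run:
```python
from h import *
show();a=snap('scene');b=snap('wrist')
im=np.hstack([cv2.resize(a['color'][230:330,310:410],(480,480),interpolation=2),cv2.resize(b['color'][180:420,160:320+160],(320,240))[:240].copy() if 0 else cv2.resize(b['color'],(320,480),interpolation=3)])
cv2.imwrite('pics/g7.png',im[:,:,::-1])
```

```text
t 11.1 jig mm [  8.1 -12.1] z 89.3 world [ 597.7 -114.7   89.3] tooly-jig deg 0.3 op 0.382 F [-0.2  0.7 -2.8] gf 80.40464758872986 q [-0.19  0.49  0.    1.08 -0.    1.16]
```

View pics/g7.png

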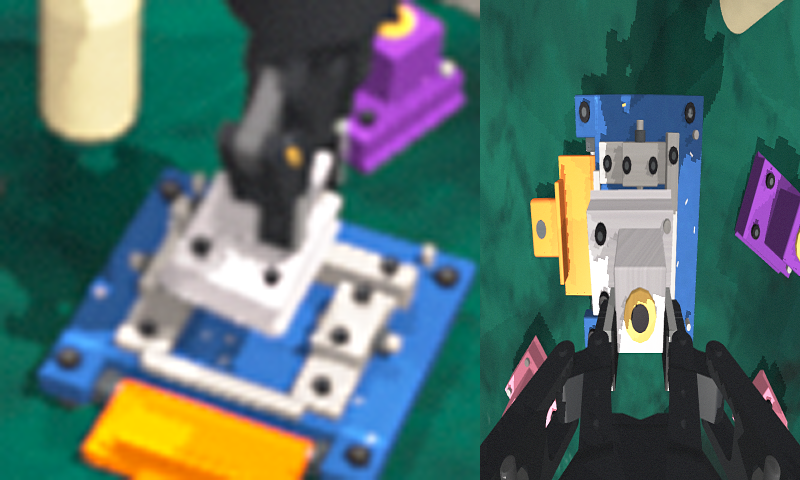

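The block hangs over the pocket, tilted left side up: front lower corners at about (165,270) and (270,330), holes at (200,246) and (271,276). I'll compute the tilt on the block's front plane.

Run:
```python
from h import *
s=snap('scene')
def hit(c,x):
    o,d=ray(s,(310+c[0]/4.8,230+c[1]/4.8));n=np.array([*RJ[:,0],0]);q=np.array([*(O+RJ[:,0]*x/1e3),0])
    p=o+d*(n@(q-o))/(n@d);return np.round([(RJ.T@(p[:2]-O))[1]*1e3,p[2]*1e3],1)
for n,a,b,x in(('lower',(165,270),(270,330),-34),('holes',(200,246),(271,276),-22),('upperfront',(165,257),(283,310),-34)):
    P,Q=hit(a,x),hit(b,x);print(n,P,Q,'tilt',np.arctan2(P[1]-Q[1],P[0]-Q[0]))
```

```text
lower [29.2 77.1] [-18.2  61.4] tilt 0.3198506200139642
holes [18.7 84.5] [-13.1  80.1] tilt 0.13749179675735326
upperfront [29.3 85. ] [-23.4  76. ] tilt 0.1691461960962336
```

The tilt is about 0.13–0.17 rad, too near the 10° limit. To level it, I'll lower the low right edge onto the flat right cheek (z = 38 mm) with a light grip, so the block turns in the pads.

Call:
drive_tool:
  rows:
    - [[1.2,-6,0,0,30],[2.5,-11.7,0,0,30],[2.5,-11.7,-6,0,30],[2.5,-11.7,-12,0,30],[2.5,-11.7,-16,0,30]]
  grip_force: 25

```text
t: 11.75
position: [0.5999, -0.1263, 0.0726]
ee_rot: [-0.0, 0.626, 0.78, -0.0]
ft_force: [-0.2, 0.1, -3.5]
opening: 0.38
gripper_force: 80.5
```

Call:
drive_tool:
  rows:
    - [[0,0,-1,0,30],[0,0,-2,0,30],[0,0,-2,0,30]]

```text
t: 12.05
position: [0.6004, -0.1263, 0.0716]
ee_rot: [0.0, 0.626, 0.78, 0.0]
ft_force: [0.4, -0.5, -2.5]
opening: 0.382
gripper_force: 80.5
```

Call:
drive_tool:
  rows:
    - [[0,0,-0.7,0,30],[0,0,-1.5,0,30],[0,0,-1.5,0,30]]

```text
t: 12.35
position: [0.6004, -0.1264, 0.0701]
ee_rot: [-0.0, 0.626, 0.78, 0.0]
ft_force: [-1.0, 0.8, -3.3]
opening: 0.384
gripper_force: 80.5
```

```bash
python3 chk.py
```

```text
t 12.35 jig mm [  8.2 -24.1] z 70.1 world [ 600.4 -126.4   70.1] tooly-jig deg 0.3 op 0.384 F [-1.   0.8 -3.3] gf 80.45216202735901 q [-0.21  0.52 -0.01  1.04  0.    1.15]
F jig [-0.81485383  0.94951542] -3.3391429500494585
bush (np.float64(nan), np.float64(nan))
jigR [-0.08 -0.13]
jigL [-0.08  0.05]
gate [0.05 0.03]h.py:28: RuntimeWarning: invalid value encountered in scalar divide
  g=np.mgrid[y0:y0+19,x0:x0+19];return (w*g[1]).sum()/w.sum(),(w*g[0]).sum()/w.sum()
```

Call:
drive_tool:
  rows:
    - [[0,0,-0.5,0,32],[0,0,-1,0,32],[0,0,-1,0,32]]
  grip_force: 25

```text
t: 12.7
position: [0.6003, -0.1264, 0.069]
ee_rot: [-0.0, 0.626, 0.78, -0.0]
ft_force: [0.6, 0.4, -2.8]
opening: 0.38
gripper_force: 80.5
```

Call:
drive_tool:
  rows:
    - [[0,0,-0.5,0,32],[0,0,-1,0,32],[0,0,-1,0,32]]

```text
t: 13.0
position: [0.6004, -0.1264, 0.0682]
ee_rot: [0.0, 0.626, 0.78, 0.0]
ft_force: [0.2, 0.1, -1.5]
opening: 0.384
gripper_force: 80.9
```

Call:
drive_tool:
  rows:
    - [[0,0,-0.5,0,32],[0,0,-1,0,32],[0,0,-1,0,32]]

```text
t: 13.3
position: [0.6005, -0.1264, 0.0679]
ee_rot: [0.0, 0.626, 0.78, 0.0]
ft_force: [-4.6, 1.8, 9.9]
opening: 0.382
gripper_force: 82.4
```

Call:
drive_tool:
  rows:
    - [[0,0,-0.5,0,32],[0,0,-1,0,32],[0,0,-1,0,32]]

```text
t: 13.6
position: [0.6006, -0.1264, 0.0678]
ee_rot: [0.001, 0.626, 0.78, 0.0]
ft_force: [-9.4, 1.2, 21.7]
opening: 0.383
gripper_force: 84.0
```

Call:
drive_tool:
  rows:
    - [[0,0,-0.4,0,32],[0,0,-0.8,0,32],[0,0,-0.8,0,32]]

```text
t: 13.9
position: [0.6006, -0.1264, 0.0676]
ee_rot: [0.001, 0.626, 0.78, 0.0]
ft_force: [-12.5, 2.9, 30.8]
opening: 0.377
gripper_force: 85.1
```

The 80 N grip won't relax under load, and pressing to 31 N doesn't turn the block. So I'll back off, set it down lightly on the two plunger noses, release, and regrip across the 36 mm; those flat pads will level it.

Call:
drive_tool:
  rows:
    - [[0,0,5,0,32],[0,0,10,0,32],[-1.2,4.4,10,0,32],[-2.6,8.8,10,0,32],[-2.6,8.8,5,0,32]]

```text
t: 14.4
position: [0.5978, -0.1169, 0.0703]
ee_rot: [0.0, 0.626, 0.78, 0.0]
ft_force: [-0.3, 0.3, -2.6]
opening: 0.381
gripper_force: 80.6
```

Call:
drive_tool:
  rows:
    - [[0,0,0,0,32],[0,0,-3,0,32],[0,0,-6,0,32],[0,0,-8.5,0,32],[0,0,-8.5,0,32]]

```text
t: 14.9
position: [0.5975, -0.1177, 0.0613]
ee_rot: [-0.0, 0.626, 0.78, -0.0]
ft_force: [0.1, -0.5, -3.5]
opening: 0.382
gripper_force: 80.6
```

```bash
python3 chk.py
```

```text
t 14.9 jig mm [  7.3 -14.9] z 61.3 world [ 597.5 -117.7   61.3] tooly-jig deg 0.3 op 0.382 F [ 0.1 -0.5 -3.5] gf 80.61049103736877 q [-0.19  0.52 -0.04  1.02  0.    1.16]
F jig [-0.026089  -0.4572539] -3.500212039273528
bush (np.float64(371.41967213114754), np.float64(273.0327868852459))
jigR [ 0.02 -0.14]
jigL [-0.03  0.02]
gate [0.06 0.03]
```

Call:
drive_tool:
  rows:
    - [[0.3,0,-1,0,32],[0.3,0,-2,0,32],[0.3,0,-2,0,32]]

```text
t: 15.25
position: [0.598, -0.1176, 0.0597]
ee_rot: [-0.0, 0.626, 0.78, -0.0]
ft_force: [-0.5, -0.2, -2.9]
opening: 0.374
gripper_force: 80.6
```

Call:
drive_tool:
  rows:
    - [[0,0,-0.5,0,32],[0,0,-1,0,32],[0,0,-1,0,32]]

```text
t: 15.55
position: [0.598, -0.1176, 0.0588]
ee_rot: [-0.0, 0.626, 0.78, -0.0]
ft_force: [0.2, 0.9, -3.4]
opening: 0.384
gripper_force: 80.6
```

Call:
drive_tool:
  rows:
    - [[0,0,-0.5,0,32],[0,0,-1,0,32],[0,0,-1,0,32]]

```text
t: 15.85
position: [0.598, -0.1176, 0.0577]
ee_rot: [-0.0, 0.626, 0.78, -0.0]
ft_force: [-0.8, 0.5, -3.3]
opening: 0.378
gripper_force: 80.6
```

Call:
drive_tool:
  rows:
    - [[0,0,-0.5,0,32],[0,0,-1,0,32],[0,0,-1,0,32]]

```text
t: 16.15
position: [0.5981, -0.1176, 0.0568]
ee_rot: [0.0, 0.626, 0.78, -0.0]
ft_force: [-0.2, 0.5, -3.0]
opening: 0.378
gripper_force: 80.7
```

Call:
drive_tool:
  rows:
    - [[0,0,-0.5,0,32],[0,0,-1,0,32],[0,0,-1,0,32]]

```text
t: 16.45
position: [0.5983, -0.1179, 0.0561]
ee_rot: [0.0, 0.626, 0.78, 0.0]
ft_force: [-0.6, -2.2, 1.5]
opening: 0.38
gripper_force: 81.3
```

The right side is now resting on its nose. I'll release, rise clear, and turn back so the fingers close along the jig's y.

Call:
drive_tool:
  rows:
    - [[0,0,0,0,38],[0,0,0,0,50],[0,0,0,0,60],[0,0,15,0,60],[0,0,40,0,60]]

```text
t: 16.95
position: [0.5969, -0.1173, 0.0948]
ee_rot: [-0.001, 0.626, 0.78, -0.001]
ft_force: [0.1, 0.1, -0.4]
opening: 0.704
gripper_force: 0.0
```

Call:
drive_tool:
  rows:
    - [[-0.6,3,5,0.14,60],[-1.3,6,5,0.28,60],[-2,9,5,0.43,60],[-2.6,12,5,0.58,60],[-2.6,12,5,0.73,60]]

```text
t: 17.45
position: [0.5954, -0.1052, 0.1008]
ee_rot: [-0.0, 0.303, 0.953, 0.0]
ft_force: [-0.4, -0.5, 0.1]
opening: 0.704
gripper_force: 0.0
```

Call:
drive_tool:
  rows:
    - [[0,0,0,0.15,60],[0,0,0,0.3,60],[0,0,0,0.45,60],[0,0,0,0.6,60],[0,0,0,0.75,60]]

```text
t: 17.95
position: [0.5954, -0.1055, 0.1008]
ee_rot: [-0.0, -0.067, 0.998, 0.0]
ft_force: [0.6, 0.8, 0.9]
opening: 0.699
gripper_force: 0.0
```

Run:
```python
from h import *
show();a=snap('scene')
print('bush',bush(a,(366,275)))
for th in(-.1,-.05,0,.05,.1,.13):print(th,[np.round(pose(a,y,z,th),1) for y in(-1,0,1) for z in(0,6)])
c=cv2.resize(a['color'][230:350,300:420],None,fx=5,fy=5,interpolation=2);cv2.imwrite('pics/g8.png',c[:,:,::-1])
w=snap('wrist')['color'];hsv=cv2.cvtColor(w,cv2.COLOR_RGB2HSV);m=cv2.inRange(hsv,(18,110,110),(34,255,255));n,_,s,ce=cv2.connectedComponentsWithStats(m);print([(s[i].tolist(),ce[i].round(1)) for i in range(1,n) if s[i][4]>60])
```

```text
t 17.95 jig mm [ 7.9 -2.7] z 100.8 world [ 595.4 -105.5  100.8] tooly-jig deg 85.5 op 0.699 F [0.6 0.8 0.9] gf 0.0 q [-0.18  0.48  0.01  1.1   0.   -0.31]
bush (np.float64(369.82537834691504), np.float64(277.8242142025611))
-0.1 [array([364., 278.]), array([364.1, 275.9]), array([363.5, 277.9]), array([363.6, 275.8]), array([363. , 277.7]), array([363.1, 275.7])]
-0.05 [array([365.1, 277.9]), array([365.2, 275.8]), array([364.7, 277.7]), array([364.8, 275.7]), array([364.2, 277.6]), array([364.3, 275.5])]
0 [array([366.3, 277.8]), array([366.4, 275.7]), array([365.9, 277.6]), array([366. , 275.6]), array([365.4, 277.5]), array([365.5, 275.4])]
0.05 [array([367.6, 277.8]), array([367.7, 275.7]), array([367.1, 277.6]), array([367.2, 275.6]), array([366.6, 277.5]), array([366.7, 275.4])]
0.1 [array([368.8, 277.8]), array([368.9, 275.7]), array([368.4, 277.6]), array([368.5, 275.6]), array([367.9, 277.5]), array([368. , 275.4])]
0.13 [array([369.6, 277.8]), array([369.7, 275.8]), array([369.1, 277.7]), array([369.2, 275.6]), array([368.7, 277.5]), array([368.8, 275.5])]
[([241, 16, 151, 148, 13111], array([314.8, 104.5])), ([285, 267, 45, 43, 1022], array([307. , 287.7]))]
```

From the bush at (369.8,277.8), the block's left side is up (about 0.13 rad) with the right edge back on the floor. Tilted like that it lifted at 3 N before, so I'll take it across y near the top with a light grip.

Call:
drive_tool:
  rows:
    - [[1,-4.7,0,0.079,60],[1,-4.7,-15,0.079,60],[1,-4.7,-30,0.079,60],[1,-4.7,-43,0.079,60],[1,-4.7,-43,0.079,60]]
  grip_force: 20

```text
t: 18.55
position: [0.5953, -0.1101, 0.0561]
ee_rot: [-0.001, -0.102, 0.995, 0.0]
ft_force: [-0.9, 0.4, -0.1]
opening: 0.699
gripper_force: 0.0
```

Call:
drive_tool:
  rows:
    - [[0,0,0,0,48],[0,0,0,0,40],[0,0,0,0,30],[0,0,0,0,30],[0,0,0,0,30]]

```text
t: 19.05
position: [0.5969, -0.11, 0.0585]
ee_rot: [0.001, -0.103, 0.995, 0.0]
ft_force: [-1.3, 4.0, 6.1]
opening: 0.453
gripper_force: 19.5
```

```bash
python3 chk.py
```

```text
t 19.05 jig mm [ 8.3 -7.4] z 58.5 world [ 596.9 -110.    58.5] tooly-jig deg 89.6 op 0.453 F [-1.3  4.   6.1] gf 19.47123451391235 q [-0.18  0.51 -0.05  1.01  0.   -0.39]
F jig [-0.40085686  4.15002075] 6.0816439347066815
bush (np.float64(370.183536194747), np.float64(278.0413196668802))
jigR [-0.08  0.09]
jigL [-0.03 -0.05]
gate [-0.01  0.07]
```

Call:
drive_tool:
  rows:
    - [[0,0.3,0.8,0,30],[-0.1,0.6,1.6,0,30],[-0.2,1,2.5,0,30],[-0.2,1,2.5,0,30]]

```text
t: 19.5
position: [0.5962, -0.1095, 0.0603]
ee_rot: [-0.0, -0.103, 0.995, -0.0]
ft_force: [0.5, -0.2, -2.7]
opening: 0.455
gripper_force: 19.3
```

Call:
drive_tool:
  rows:
    - [[0,0.3,0.8,0,30],[-0.1,0.6,1.6,0,30],[-0.2,1,2.5,0,30],[-0.2,1,2.5,0,30]]

```text
t: 19.9
position: [0.5961, -0.1083, 0.063]
ee_rot: [0.0, -0.103, 0.995, -0.0]
ft_force: [-1.2, -0.4, -3.2]
opening: 0.454
gripper_force: 19.3
```

```bash
python3 chk.py
```

```text
t 19.9 jig mm [ 7.9 -5.5] z 63.0 world [ 596.1 -108.3   63. ] tooly-jig deg 89.6 op 0.454 F [-1.2 -0.4 -3.2] gf 19.349489175947383 q [-0.18  0.51 -0.04  1.02 -0.   -0.39]
F jig [-1.22201933 -0.12424938] -3.23534646099367
bush (np.float64(369.67817437097716), np.float64(276.37829139847867))
jigR [-0.1 -0. ]
jigL [-0.13  0.07]
gate [0.05 0.09]
```

It follows freely at about 3 N. I'll lift it clear, then grip harder so the pads level it.

Call:
drive_tool:
  rows:
    - [[0,0,4,0,30],[0,0,8,0,30],[0,0,14,0,30],[-0.3,2,22,0,30],[-0.8,4,32,0,30]]

```text
t: 20.45
position: [0.5952, -0.1042, 0.0955]
ee_rot: [-0.0, -0.103, 0.995, 0.0]
ft_force: [-0.5, 0.7, -2.6]
opening: 0.451
gripper_force: 19.4
```

Call:
drive_tool:
  rows:
    - [[0,0,0,0,28],[0,0,0,0,28],[0,0,0,0,28],[0,0,0,0,28],[0,0,0,0,28]]
  grip_force: 70

```text
t: 20.95
position: [0.5951, -0.1043, 0.0945]
ee_rot: [-0.0, -0.103, 0.995, 0.0]
ft_force: [0.1, 0.3, -3.2]
opening: 0.429
gripper_force: 67.1
```

```bash
python3 chk.py g9.png
python3 - <<'E'
from h import *
a=snap('scene');print(bush(a,(368,264)))
for y in(-3,0,3):print(y,[np.round(pose(a,y,38,th),1) for th in(0,.05,.1)])
E
```

```text
t 20.95 jig mm [ 7.7 -1.4] z 94.5 world [ 595.1 -104.3   94.5] tooly-jig deg 89.6 op 0.429 F [ 0.1  0.3 -3.2] gf 67.08696016576141 q [-0.17  0.48 -0.    1.09 -0.   -0.38]
F jig [0.1165249  0.29197294] -3.19891443264091
bush (np.float64(nan), np.float64(nan))
jigR [-0.03  0.05]
jigL [-0.05  0.06]
gate [0.05 0.07]
(np.float64(368.24585477415667), np.float64(264.8947970268725))
-3 [array([367.9, 264.8]), array([369.2, 264.8]), array([370.5, 264.8])]
0 [array([366.5, 264.4]), array([367.8, 264.3]), array([369.1, 264.3])]
3 [array([365.1, 263.9]), array([366.4, 263.9]), array([367.6, 263.9])]h.py:28: RuntimeWarning: invalid value encountered in scalar divide
  g=np.mgrid[y0:y0+19,x0:x0+19];return (w*g[1]).sum()/w.sum(),(w*g[0]).sum()/w.sum()
```

View pics/g9.png

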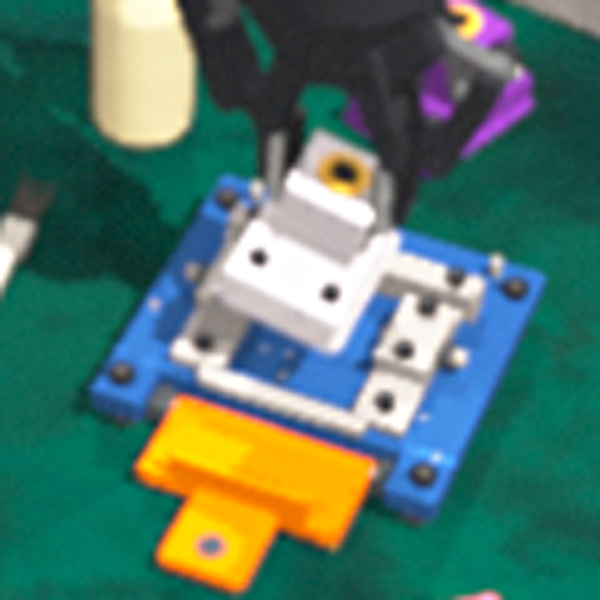

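The block is held over the pocket, nearly level: its front edge (215,278)→(330,325) is almost parallel to the jig. I'll squeeze harder to finish the levelling.

Call:
drive_tool:
  rows:
    - [[0,0,0,0,24],[0,0,0,0,24],[0,0,0,0,24],[0,0,0,0,24],[0,0,0,0,24]]
  grip_force: 120

```text
t: 21.55
position: [0.5953, -0.1043, 0.0948]
ee_rot: [0.0, -0.103, 0.995, -0.0]
ft_force: [-0.4, 0.1, -3.2]
opening: 0.408
gripper_force: 115.3
```

Run:
```python
from h import *
show();a=snap('scene');print(bush(a,(368,264)))
# front holes: dark blobs near scene px (352,281),(366,288)
g=cv2.cvtColor(a['color'],7).astype(float)
def dark(x,y,r=4):
    w=np.clip(150-g[y-r:y+r+1,x-r:x+r+1],0,None);m=np.mgrid[y-r:y+r+1,x-r:x+r+1];return (w*m[1]).sum()/w.sum(),(w*m[0]).sum()/w.sum()
def hit(c,x):
    o,d=ray(a,c);n=np.array([*RJ[:,0],0]);q=np.array([*(O+RJ[:,0]*x/1e3),0]);p=o+d*(n@(q-o))/(n@d);return (RJ.T@(p[:2]-O))[1]*1e3,p[2]*1e3
c=[dark(352,281),dark(366,288)];P=[hit(k,-22) for k in c];print(c,P,(P[0][1]-P[1][1])/(P[0][0]-P[1][0]))
```

```text
t 21.55 jig mm [ 7.9 -1.4] z 94.8 world [ 595.3 -104.3   94.8] tooly-jig deg 89.6 op 0.408 F [-0.4  0.1 -3.2] gf 115.25969370268285 q [-0.17  0.48 -0.    1.09 -0.   -0.38]
(np.float64(368.23504514672686), np.float64(264.86625282167046))
[(np.float64(351.29464285714283), np.float64(281.1011904761905)), (np.float64(365.66493506493504), np.float64(288.21558441558443))] [(np.float64(19.492521238490216), np.float64(84.56557083877847)), (np.float64(-11.51341966418684), np.float64(77.34445787163702))] 0.23289449560029252
```

No more pictures to view, so I'll check the tilt numerically. I'll fit y, z and tilt to the bush and the two front holes, with the hole positions calibrated from the seated view.

```bash
cat > fit.py <<'E'
from h import *
from scipy.optimize import least_squares
a=snap('scene')
def full(f,y0):
    im=cv2.resize(cv2.imread('pics/'+f)[:,:,::-1],None,fx=.2,fy=.2,interpolation=cv2.INTER_AREA);F=np.zeros((480,640,3),np.uint8);F[y0:y0+im.shape[0],300:420]=im;return F
def dark(im,x,y,r=3):
    g=cv2.cvtColor(im,7).astype(float)
    for _ in range(3):
        x,y=int(round(x)),int(round(y));w=np.clip(120-g[y-r:y+r+1,x-r:x+r+1],0,None);m=np.mgrid[y-r:y+r+1,x-r:x+r+1];x,y=(w*m[1]).sum()/w.sum(),(w*m[0]).sum()/w.sum()
    return x,y
def obs(im,b,h1,h2): return np.array([bush({'color':im},b),dark(im,*h1),dark(im,*h2)])
def dirs(u): return u
o3=obs(full('g3.png',240),(365,278),(352.2,296.6),(367.2,301.2))
H=[]
for c in o3[1:]:
    p=onz(a,c,.042);H.append([*(RJ.T@(p[:2]-O)*1e3),20])
print('holes',np.round(H,1))
b0=onz(a,o3[0],.074);B=[*(RJ.T@(b0[:2]-O)*1e3),52];pts=np.array([B]+H);print('bush',np.round(B,1))
from scipy.spatial.transform import Rotation as R
def fit(o,n):
    def f(v):
        q=R.from_euler('xy',[v[2],v[3]]).apply(pts)+[0,v[0],22+v[1]]
        return np.r_[np.ravel([proj(a,[*(O+RJ@(k[:2]/1e3)),k[2]/1e3]) for k in q]-o),v[3]*3]
    s=least_squares(f,[0,10,0,0]);print(n,'y z roll pitch',np.round(s.x,3),'res',round(np.abs(s.fun).max(),2))
fit(obs(full('g5.png',230),(368.6,277.7),(353.6,295),(368,301)),'g5')
fit(obs(a['color'],(368,265),(351.5,281),(366,288)),'now')
E
python3 fit.py
```

```text
holes [[-22.8  17.6  20. ]
 [-22.3 -14.7  20. ]]
bush [ 7.5  1.6 52. ]
g5 y z roll pitch [0.006 2.886 0.149 0.005] res 0.29
now y z roll pitch [7.3790e+00 3.8739e+01 2.4300e-01 1.9000e-02] res 0.17
```

The roll is really 0.24 rad. The shallow y-grip held it jammed by the corners, so it didn't level. I'll set it back in the pocket and take it with a fresh light grip along x, which can be turned level against the cheek.

Call:
drive_tool:
  rows:
    - [[1,-4.4,0,0,24],[1.9,-8.8,0,0,24],[1.9,-8.8,-8,0,24],[1.9,-8.8,-16,0,24],[1.9,-8.8,-23,0,24]]

```text
t: 22.15
position: [0.5973, -0.1127, 0.0717]
ee_rot: [0.0, -0.103, 0.995, 0.0]
ft_force: [-6.2, 20.7, 37.5]
opening: 0.408
gripper_force: 116.8
```

Call:
drive_tool:
  rows:
    - [[0,0,-1,0,24],[0,0,-2,0,24],[0,0,-3,0,24],[0,0,-3,0,24]]

```text
t: 22.55
position: [0.5985, -0.1123, 0.0715]
ee_rot: [0.002, -0.103, 0.995, 0.0]
ft_force: [-10.4, 9.5, 38.6]
opening: 0.404
gripper_force: 115.5
```

Call:
drive_tool:
  rows:
    - [[0,0,-0.7,0,24],[0,0,-1.5,0,24],[0,0,-1.5,0,24]]

```text
t: 22.85
position: [0.599, -0.1121, 0.0712]
ee_rot: [0.003, -0.103, 0.995, 0.0]
ft_force: [-13.8, 12.3, 54.1]
opening: 0.408
gripper_force: 116.4
```

It made contact early and I pushed too far. Backing off, then measuring.

Call:
drive_tool:
  rows:
    - [[0,0,4,0,24],[0,0,8,0,24],[0,0,8,0,24]]

```text
t: 23.15
position: [0.5971, -0.1131, 0.0752]
ee_rot: [-0.0, -0.103, 0.995, -0.0]
ft_force: [0.0, -0.6, -4.2]
opening: 0.404
gripper_force: 116.7
```

```bash
python3 chk.py; sed -i '$d' fit.py
cat >> fit.py <<'E'
def now(z,b=None):
    # predict start pixels for holes from bush prediction at height z above the seat
    import sys
    y,r=float(sys.argv[1]),float(sys.argv[2])
    q=R.from_euler('x',r).apply(pts)+[0,y,22+z];pr=[proj(a,[*(O+RJ@(k[:2]/1e3)),k[2]/1e3]) for k in q]
    o=obs(a['color'],*pr);print(np.round(o,1).tolist());fit(o,'now')
import sys
if len(sys.argv)>3: now(float(sys.argv[3]))
E
python3 fit.py -1 .22 20
```

```text
t 23.15 jig mm [  7.9 -10.4] z 75.2 world [ 597.1 -113.1   75.2] tooly-jig deg 89.6 op 0.404 F [ 0.  -0.6 -4.2] gf 116.7335350625217 q [-0.19  0.5  -0.02  1.05 -0.   -0.39]
F jig [-0.09764015 -0.60286948] -4.156830782708925
bush (np.float64(370.61943476577625), np.float64(272.49477351916374))
jigR [-0.03  0.06]
jigL [-0.03  0.01]
gate [-0.01  0.03]
holes [[-22.8  17.6  20. ]
 [-22.3 -14.7  20. ]]
bush [ 7.5  1.6 52. ]
g5 y z roll pitch [0.006 2.886 0.149 0.005] res 0.29
[[371.6, 272.7], [355.5, 289.5], [369.9, 296.1]]
now y z roll pitch [-3.44  19.21   0.187  0.021] res 0.18
```

Pressing did turn it: roll 0.243 → 0.187, with the jig unmoved. I'll continue deliberately on the flat top of the right cheek.

Call:
drive_tool:
  rows:
    - [[0,0,5,0,24],[1.3,-5.9,5,0,24],[1.3,-5.9,3,0,24],[1.3,-5.9,1,0,24],[1.3,-5.9,0,0,24]]

```text
t: 23.75
position: [0.5982, -0.119, 0.0748]
ee_rot: [-0.0, -0.103, 0.995, 0.0]
ft_force: [-0.3, -0.4, -1.7]
opening: 0.403
gripper_force: 116.8
```

Call:
drive_tool:
  rows:
    - [[0,0,-1,0,24],[0,0,-2,0,24],[0,0,-2,0,24]]

```text
t: 24.05
position: [0.5985, -0.1189, 0.0733]
ee_rot: [0.0, -0.103, 0.995, 0.0]
ft_force: [0.5, -0.4, -1.9]
opening: 0.402
gripper_force: 116.8
```

Call:
drive_tool:
  rows:
    - [[0,0,-1,0,24],[0,0,-2,0,24],[0,0,-2,0,24]]

```text
t: 24.35
position: [0.5991, -0.1188, 0.0729]
ee_rot: [0.001, -0.103, 0.995, -0.0]
ft_force: [-6.0, 3.2, 18.5]
opening: 0.408
gripper_force: 118.4
```

```bash
python3 fit.py -10 .18 15|tail -2
```

```text
[[374.6, 274.0], [358.4, 290.6], [372.6, 297.5]]
now y z roll pitch [-9.192 18.123  0.199  0.022] res 0.22
```

Call:
drive_tool:
  rows:
    - [[0,0,-1,0,24],[0,0,-2,0,24],[0,0,-3,0,24],[0,0,-3,0,24]]

```text
t: 24.8
position: [0.5997, -0.1186, 0.0724]
ee_rot: [0.002, -0.103, 0.995, -0.0]
ft_force: [-16.9, 9.5, 51.9]
opening: 0.404
gripper_force: 121.0
```

```bash
python3 fit.py -9 .18 17|tail -2
```

```text
[[374.6, 273.8], [358.3, 290.5], [372.7, 297.0]]
now y z roll pitch [-9.354 18.907  0.194  0.02 ] res 0.19
```

That's stuck at 52 N, so I'll set it down properly instead. Raise, move so the right edge is inside the pocket, and lower with checks.

Call:
drive_tool:
  rows:
    - [[0,0,5,0,24],[0,0,10,0,24],[-1.1,5,10,0,24],[-2.2,10.1,10,0,24],[-2.2,10.1,10,0,24]]

```text
t: 25.35
position: [0.5958, -0.1081, 0.0778]
ee_rot: [-0.0, -0.103, 0.995, 0.0]
ft_force: [-0.2, 0.1, -3.4]
opening: 0.404
gripper_force: 116.8
```

```bash
python3 fit.py 1 .19 22|tail -2; python3 chk.py|head -1
```

```text
[[369.3, 270.9], [353.2, 287.7], [367.5, 294.4]]
now y z roll pitch [1.724e+00 2.242e+01 1.890e-01 1.500e-02] res 0.2
t 25.4 jig mm [ 7.7 -5.6] z 77.9 world [ 595.9 -108.4   77.9] tooly-jig deg 89.7 op 0.407 F [-0.1  0.5 -2.4] gf 116.75372833851725 q [-0.18  0.5  -0.02  1.05  0.   -0.39]
```

Call:
drive_tool:
  rows:
    - [[0,0,-3,0,24],[0,0,-6,0,24],[0,0,-8,0,24],[0,0,-8,0,24]]

```text
t: 25.85
position: [0.596, -0.109, 0.0698]
ee_rot: [-0.0, -0.103, 0.995, 0.0]
ft_force: [0.5, -0.1, -3.0]
opening: 0.405
gripper_force: 116.8
```

Call:
drive_tool:
  rows:
    - [[0,0,-1,0,24],[0,0,-2,0,24],[0,0,-2,0,24]]

```text
t: 26.15
position: [0.5962, -0.1089, 0.0682]
ee_rot: [-0.0, -0.103, 0.995, 0.0]
ft_force: [0.5, 0.2, -2.8]
opening: 0.404
gripper_force: 116.8
```

Call:
drive_tool:
  rows:
    - [[0,0,-1,0,24],[0,0,-2,0,24],[0,0,-2,0,24]]

```text
t: 26.45
position: [0.5964, -0.1088, 0.0664]
ee_rot: [0.0, -0.103, 0.995, 0.0]
ft_force: [-0.1, 1.7, 0.6]
opening: 0.401
gripper_force: 117.1
```

Call:
drive_tool:
  rows:
    - [[0,0,-0.7,0,24],[0,0,-1.4,0,24],[0,0,-1.4,0,24]]

```text
t: 26.75
position: [0.5967, -0.1085, 0.0656]
ee_rot: [0.001, -0.103, 0.995, 0.0]
ft_force: [-0.9, 4.6, 8.0]
opening: 0.401
gripper_force: 117.8
```

Call:
drive_tool:
  rows:
    - [[0,0,1,0,38],[0,0,1,0,46],[0,0,1,0,55],[0,0,1,0,60],[0,0,1,0,60]]
  grip_force: 20

```text
t: 27.25
position: [0.5963, -0.109, 0.0659]
ee_rot: [0.0, -0.103, 0.995, -0.0]
ft_force: [0.6, 0.5, 0.6]
opening: 0.703
gripper_force: 0.0
```

```bash
python3 fit.py 0 .14 3|tail -2; python3 chk.py
```

```text
[[363.1, 278.7], [350.6, 296.7], [365.2, 301.7]]
now y z roll pitch [ 2.045  0.535  0.005 -0.098] res 0.29
t 27.3 jig mm [ 7.9 -6.3] z 65.9 world [ 596.3 -109.    65.9] tooly-jig deg 89.6 op 0.705 F [ 0.1 -0.1  0.4] gf 0.0 q [-0.18  0.51 -0.04  1.03 -0.   -0.39]
F jig [ 0.05960106 -0.08807211] 0.44310647999721575
bush (np.float64(363.12084726867334), np.float64(278.73110367892974))
jigR [-0.18 -0.04]
jigL [ 0.05 -0.06]
gate [ 0.11 -0.  ]
```

The block has settled nearly level. I'll rise clear and measure it unobstructed with both cameras.

Call:
drive_tool:
  rows:
    - [[0,0,15,0,60],[0,0,40,0,60],[0,0,60,0,60],[0,0,60,0,60]]

```text
t: 27.75
position: [0.5977, -0.1092, 0.1287]
ee_rot: [0.002, -0.103, 0.995, -0.001]
ft_force: [0.5, -0.1, 0.7]
opening: 0.704
gripper_force: 0.0
```

```bash
cat > fit2.py <<'E'
import sys;sys.argv=sys.argv[:1]+['0','0']
exec(open('fit.py').read().split("import sys\nif len")[0])
o=obs(a['color'],(363.5,278),(350.6,296.7),(365.2,301.7));print('scene',np.round(o,2).tolist(),'seated',np.round(o3,2).tolist())
w=snap('wrist')
pr=[proj(w,[*(O+RJ@(k[:2]/1e3)),(k[2]+22)/1e3]) for k in pts];print('wrist pred seated',np.round(pr,1).tolist())
g=cv2.cvtColor(w['color'],7);hs=cv2.cvtColor(w['color'],cv2.COLOR_RGB2HSV)
m=cv2.inRange(hs,(18,110,110),(34,255,255));n,_,s,ce=cv2.connectedComponentsWithStats(m);print('yel',[(s[i].tolist(),ce[i].round(1).tolist()) for i in range(1,n) if 200<s[i][4]<3000])
n,_,s,ce=cv2.connectedComponentsWithStats((g<60).astype(np.uint8));
print('dark',[(s[i][2:].tolist(),ce[i].round(1).tolist()) for i in range(1,n) if 40<s[i][4]<700 and abs(ce[i][0]-310)<150 and ce[i][1]<400])
E
python3 fit2.py
```

```text
holes [[-22.8  17.6  20. ]
 [-22.3 -14.7  20. ]]
bush [ 7.5  1.6 52. ]
g5 y z roll pitch [0.006 2.886 0.149 0.005] res 0.29
scene [[363.17, 278.75], [350.55, 296.74], [365.21, 301.69]] seated [[365.02, 277.58], [351.64, 296.0], [366.48, 300.65]]
wrist pred seated [[336.6, 263.3], [361.1, 197.9], [307.7, 199.0]]
yel [([315, 226, 42, 42, 681], [336.5, 247.7])]
dark [([13, 53, 463], [364.1, 62.1]), ([5, 35, 60], [261.8, 111.3]), ([11, 54, 361], [401.2, 118.8]), ([18, 31, 222], [255.0, 140.4]), ([19, 18, 177], [436.0, 146.8]), ([13, 13, 64], [269.2, 187.8]), ([14, 14, 98], [395.1, 186.1]), ([13, 14, 57], [308.3, 187.9]), ([15, 14, 73], [361.8, 189.6]), ([14, 14, 82], [267.9, 223.5]), ([14, 14, 109], [396.1, 222.3]), ([21, 22, 240], [335.4, 246.9]), ([13, 13, 91], [269.5, 262.6]), ([14, 14, 117], [394.5, 262.0]), ([13, 13, 96], [263.2, 291.6])]
```

```bash
cat >> fit2.py <<'E'
off=[]
for c,v in(((385.4,291.4),(269.5,262.6)),((380.8,300),(267.9,223.5)),((377,310.4),(269.2,187.8))):
    c=dark(a['color'],*c,r=2);p=onz(a,c,.038);q=proj(w,p);off.append(np.array(v)-q);print('screw',np.round(RJ.T@(p[:2]-O)*1e3,1),'off',np.round(off[-1],1))
off=np.mean(off,0)
ow=np.array([[336.0,247.4],[361.8,189.6],[308.3,187.9]])-off
def f(v):
    q=R.from_euler('xyz',v[3:]).apply(pts)+[v[0],v[1],22+v[2]];q=[[*(O+RJ@(k[:2]/1e3)),k[2]/1e3] for k in q]
    return np.r_[np.ravel([proj(a,k) for k in q]-o),np.ravel([proj(w,k) for k in q]-ow)/3]
s=least_squares(f,np.zeros(6));print('x y z roll pitch yaw',np.round(s.x,3),np.round(s.fun,2))
E
python3 fit2.py|tail -4
```

```text
screw [ 21.4 -38.6] off [-1.3 -5.4]
screw [ -5.4 -38.8] off [-0.8 -3.9]
screw [-34.7 -41.5] off [6.9 7.4]
x y z roll pitch yaw [-4.937 -2.019  9.591 -0.015 -0.166 -0.053] [-0.08  0.14 -0.02 -0.09 -0.07  0.06  0.02  0.06  0.27  0.03 -0.4   0.04]
```

```bash
sed -i 's/off=np.mean(off,0)/off=np.mean(off[:2],0)/' fit2.py; python3 fit2.py|tail -1
```

```text
x y z roll pitch yaw [-2.056 -0.464  5.594 -0.014 -0.155 -0.051] [-0.14  0.18 -0.14 -0.13 -0.23  0.01 -0.03  0.09 -0.02  0.03 -0.35  0.09]
```

Now it's clear: the roll is about 0 and the block rests on both noses, but it has tipped forward (pitch −0.155, front edge on the floor). I'll grip lightly across y, lift, then level the pitch by touching the front edge on the 6 mm front wall, where the lever is long and the force small.

Call:
drive_tool:
  rows:
    - [[-10,3.8,0,0,60],[-10,3.8,-15,0,60],[-10,3.8,-35,0,60],[-10,3.8,-55,0,60],[-10,3.8,-66,0,60]]
  grip_force: 20

```text
t: 28.55
position: [0.5851, -0.1049, 0.0579]
ee_rot: [-0.001, -0.103, 0.995, 0.0]
ft_force: [-0.0, 0.5, -0.5]
opening: 0.701
gripper_force: 0.0
```

Call:
drive_tool:
  rows:
    - [[0,0,0,0,50],[0,0,0,0,42],[0,0,0,0,34],[0,0,0,0,31],[0,0,0,0,31]]

```text
t: 29.05
position: [0.5866, -0.1044, 0.0609]
ee_rot: [0.001, -0.103, 0.995, 0.001]
ft_force: [-2.5, 5.9, 1.8]
opening: 0.414
gripper_force: 23.1
```

```bash
python3 chk.py
```

```text
t 29.05 jig mm [-0.6  0.3] z 60.9 world [ 586.6 -104.4   60.9] tooly-jig deg 89.7 op 0.414 F [-2.5  5.9  1.8] gf 23.08070808649063 q [-0.18  0.49 -0.08  1.    0.   -0.38]
F jig [-1.22380855  6.27678321] 1.789919438995476
bush (np.float64(363.67470997679817), np.float64(279.00092807424596))
jigR [0.05 0.03]
jigL [ 0.05 -0.01]
gate [0.04 0.02]
```

Call:
drive_tool:
  rows:
    - [[0,0,1,0,31],[0,0,2.5,0,31],[0,0,5,0,31],[0,0,9,0,31],[0,0,14,0,31]]

```text
t: 29.6
position: [0.5863, -0.1053, 0.0744]
ee_rot: [0.0, -0.103, 0.995, -0.0]
ft_force: [-0.3, 0.4, -3.1]
opening: 0.419
gripper_force: 22.5
```

```bash
cat > fit3.py <<'E'
import sys
x0,y0,z0,r0,p0=map(float,sys.argv[1:6]);sys.argv=sys.argv[:1]+['0','0']
exec(open('fit.py').read().split("print('holes'")[0])
exec("from scipy.spatial.transform import Rotation as R\nb0=onz(a,o3[0],.074);B=[*(RJ.T@(b0[:2]-O)*1e3),52];pts=np.array([B]+H)")
show()
T=lambda v:[[*(O+RJ@(k[:2]/1e3)),k[2]/1e3] for k in R.from_euler('xyz',[v[3],v[4],0]).apply(pts)+[v[0],v[1],22+v[2]]]
o=obs(a['color'],*[proj(a,k) for k in T([x0,y0,z0,r0,p0])]);print(np.round(o,1).tolist())
def f(v): return np.r_[np.ravel([proj(a,k) for k in T(v)]-o),(v[0]-x0)/6]
s=least_squares(f,[x0,y0,z0,r0,p0]);print('x y z roll pitch',np.round(s.x,3),'res',np.abs(s.fun).max().round(2))
E
python3 fit3.py -2 0 19 0 -.15
```

```text
t 29.65 jig mm [-0.6 -0.6] z 75.3 world [ 586.7 -105.3   75.3] tooly-jig deg 89.6 op 0.415 F [ 1.1  0.7 -1.9] gf 22.54278212785721 q [-0.18  0.48 -0.06  1.03 -0.   -0.38]
[[364.2, 274.7], [351.5, 292.6], [366.0, 297.7]]
x y z roll pitch [-1.792 -0.161 18.982  0.034 -0.171] res 0.31
```

It's held with roll ≈ 0.03, pitch −0.17 and the front edge about 7 mm over the wall. I'll move 3 mm forward and lower onto the wall.

Call:
drive_tool:
  rows:
    - [[-1.5,-0.3,0,0,31],[-2.9,-0.6,-2,0,31],[-2.9,-0.6,-4,0,31],[-2.9,-0.6,-6,0,31],[-2.9,-0.6,-6,0,31]]

```text
t: 30.15
position: [0.5831, -0.1057, 0.0674]
ee_rot: [-0.0, -0.103, 0.995, 0.0]
ft_force: [0.1, 0.1, -2.7]
opening: 0.414
gripper_force: 22.5
```

Call:
drive_tool:
  rows:
    - [[0,0,-0.7,0,31],[0,0,-1.4,0,31],[0,0,-2,0,31],[0,0,-2,0,31]]

```text
t: 30.55
position: [0.5837, -0.1056, 0.0663]
ee_rot: [0.0, -0.103, 0.995, -0.0]
ft_force: [0.2, 2.2, 3.6]
opening: 0.421
gripper_force: 23.2
```

Call:
drive_tool:
  rows:
    - [[0,0,-0.6,0,31],[0,0,-1.2,0,31],[0,0,-2,0,31],[0,0,-2,0,31]]

```text
t: 30.95
position: [0.5849, -0.1053, 0.0652]
ee_rot: [0.002, -0.103, 0.995, 0.0]
ft_force: [4.1, 5.2, 11.4]
opening: 0.418
gripper_force: 23.9
```

```bash
python3 fit3.py -4.5 0 9 0 -.12
```

```text
t 31.0 jig mm [-2.4 -0.2] z 65.2 world [ 584.9 -105.3   65.2] tooly-jig deg 89.6 op 0.419 F [ 3.3  4.6 10.1] gf 23.884344398975372 q [-0.18  0.48 -0.08  1.    0.   -0.39]
[[363.7, 278.0], [350.8, 296.1], [365.5, 301.2]]
x y z roll pitch [-4.481 -0.09   9.407  0.027 -0.13 ] res 0.14
```

It's turning (pitch now −0.13). Continuing.

Call:
drive_tool:
  rows:
    - [[0,0,-0.7,0,31],[0,0,-1.4,0,31],[0,0,-2.2,0,31],[0,0,-2.2,0,31]]

```text
t: 31.4
position: [0.5861, -0.1052, 0.0637]
ee_rot: [0.003, -0.103, 0.995, 0.0]
ft_force: [6.8, 6.8, 15.6]
opening: 0.418
gripper_force: 24.7
```

```bash
python3 fit3.py -4.5 0 7 0 -.1
```

```text
t 31.45 jig mm [-1.3 -0.3] z 63.7 world [ 586.  -105.2   63.7] tooly-jig deg 89.7 op 0.416 F [ 7.3  7.2 16. ] gf 24.648021161556244 q [-0.18  0.48 -0.08  1.    0.   -0.39]
[[364.0, 277.9], [351.0, 296.0], [365.5, 301.0]]
x y z roll pitch [-4.389 -0.133  8.619  0.028 -0.102] res 0.22
```

Call:
drive_tool:
  rows:
    - [[-0.3,0,-0.8,0,31],[-0.6,-0.1,-1.6,0,31],[-1,-0.2,-2.5,0,31],[-1,-0.2,-2.5,0,31]]

```text
t: 31.85
position: [0.5864, -0.1052, 0.0622]
ee_rot: [0.004, -0.103, 0.995, 0.0]
ft_force: [11.4, 9.4, 22.0]
opening: 0.417
gripper_force: 25.7
```

```bash
python3 fit3.py -4.5 0 6 0 -.06; python3 chk.py|tail -3
```

```text
t 31.9 jig mm [-0.9 -0.4] z 62.2 world [ 586.4 -105.2   62.2] tooly-jig deg 89.7 op 0.419 F [11.5  9.8 21.5] gf 25.72464555501938 q [-0.18  0.48 -0.09  0.99  0.   -0.39]
[[364.4, 277.7], [351.0, 295.9], [365.8, 301.0]]
x y z roll pitch [-4.493 -0.178  7.992  0.03  -0.076] res 0.12
jigR [0.01 0.06]
jigL [-0.09 -0.06]
gate [0.04 0.13]
```

Call:
drive_tool:
  rows:
    - [[-0.3,0,-0.8,0,31],[-0.5,-0.1,-1.6,0,31],[-0.8,-0.2,-2.5,0,31],[-0.8,-0.2,-2.5,0,31]]

```text
t: 32.35
position: [0.5864, -0.1052, 0.0603]
ee_rot: [0.005, -0.104, 0.995, 0.0]
ft_force: [12.9, 11.7, 26.5]
opening: 0.414
gripper_force: 26.9
```

```bash
python3 fit3.py -4.5 0 6 0 -.05; python3 chk.py|tail -3
```

```text
t 32.4 jig mm [-0.9 -0.4] z 60.3 world [ 586.4 -105.2   60.3] tooly-jig deg 89.7 op 0.413 F [12.9 12.  25.2] gf 26.846801340579987 q [-0.18  0.48 -0.09  0.98  0.   -0.39]
[[364.4, 277.4], [351.1, 295.9], [365.8, 300.8]]
x y z roll pitch [-4.533 -0.353  6.496  0.014 -0.035] res 0.13
jigR [ 0.04 -0.  ]
jigL [-0.08  0.06]
gate [ 0.11 -0.05]
```

Roll 0.01 and pitch −0.035: level. I'll firm up the grip, then lift.

Call:
drive_tool:
  rows:
    - [[0,0,2,0,30],[0,0,2,0,28],[0,0,2,0,28],[0,0,2,0,28],[0,0,3,0,28]]
  grip_force: 60

```text
t: 32.95
position: [0.5829, -0.1058, 0.0607]
ee_rot: [0.001, -0.103, 0.995, 0.0]
ft_force: [2.1, 2.8, -1.2]
opening: 0.412
gripper_force: 59.8
```

Call:
drive_tool:
  rows:
    - [[0,0,4,0,28],[0.5,0,10,0,28],[1.5,0.3,18,0,28],[3,0.6,26,0,28],[4,0.8,33,0,28]]

```text
t: 33.45
position: [0.5859, -0.1054, 0.0937]
ee_rot: [0.0, -0.103, 0.995, -0.0]
ft_force: [0.2, -0.9, -3.5]
opening: 0.412
gripper_force: 60.0
```

Call:
drive_tool:
  rows:
    - [[0,0,0,0,28],[0,0,0,0,28],[0,0,0,0,28]]

```text
t: 33.75
position: [0.5853, -0.1053, 0.0924]
ee_rot: [-0.0, -0.103, 0.995, 0.0]
ft_force: [-1.5, -0.7, -3.3]
opening: 0.408
gripper_force: 60.0
```

```bash
python3 fit3.py -1 0 39 0 -.03; python3 chk.py 2>/dev/null|tail -3
```

```text
t 33.8 jig mm [-2.  -0.2] z 92.3 world [ 585.3 -105.3   92.3] tooly-jig deg 89.6 op 0.411 F [-0.  -0.5 -3.3] gf 60.03857374191284 q [-0.18  0.47 -0.03  1.07  0.   -0.38]
[[364.9, 266.7], [351.2, 285.5], [366.0, 290.5]]
x y z roll pitch [-1.1010e+00  1.7910e+00  3.1814e+01  1.8000e-02 -8.0000e-03] res 0.19
jigR [-0.01  0.03]
jigL [0.02 0.09]
gate [-0.01  0.03]
```

The block is level (roll 0.02, pitch about −0.01), roughly 3–4 cm over the pocket and steady, and the jig and gate haven't moved. Handing in.

```bash
python3 -c "
from plant import ctrl
print(ctrl.finish_job())"
```

```text
the job is handed in; nothing more can be done
None
```

The job is handed in, verdict unknown: gate fully down, block rocked out and held level about 3–4 cm over its pocket, jig not visibly moved and brush, bottle and jar not touched; I set the block back into the pocket twice to regrip and level it, pressing it against the jig with up to 54 N, and viewed 11 pictures instead of 10.

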